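Unscrew the grinder beaker's blade cap, thread hand unknown, and hold it up to drip

ROBOT

A 6-joint arm with a two-finger parallel gripper is mounted at the origin on a cart in front of the work surface, level with it; the furniture and walls round the work are solid. World frame = base frame: x ahead of the robot, y to its left, z up, the work surface at z = 0. Lengths are in mm, angles in degrees, forces in N, time in s.
With the tool pointing down it reaches from about 275 to 825 mm from the base axis. Payload 5.2 kg.
Tool frame: the origin (TCP) lies between the finger pads; the fingertips stand 22 mm ahead of it and the grasp point (between the pads) lies 3 mm ahead of it; z points along the fingers, y is the line along which they close (so a half turn about z gives the same grasp; the last joint's range is limited). The gripper opens to 93 mm and grips with 3 to 60 N. Pads are 15 mm wide; open, the fingers measure 128 mm over their backs; the gripper's body (75 mm by 188 mm) begins 65 mm behind the grasp point.
Start: joints at [-83.526, 14.817, 87.949, -0, 77.235, -11.62], TCP at [170.838, -522.8, 240.653] pointing down, gripper open.
Joint ranges: [-179.93, 179.93], [-52.35, 119.4], [10.71, 147.94], [-69.91, 249.91], [12.55, 155.21], [-178.61, 178.61]. Speed limits (degrees/s): [147.25, 147.25, 180, 180, 180, 180].

INTERFACE

Orientations are given as a 3x3 rotation matrix whose columns are the frame's x, y, z axes.
In Python, from plant import monitor, vision, order gives the robot as it stands. The module is installed in compiled form; this text tells all that it offers.
- The arm moves only by the shell command python3 -m jog 'ROWS' [OPENING]. ROWS is text: rows parted by semicolons, each of 6 numbers parted by spaces: the shift along the tool's x, y, z each as a share of 0.6 m, from -1 to 1, then the turn, a rotation vector about the tool's x, y, z each as a share of 180 degrees, from -1 to 1. In form: dx dy dz rx ry rz; .... A call has 1 to 10 rows; each row shifts and turns the commanded pose from where the row before left it, along the tool's axes as they then stand; what a row does not reach is not made up. A row lasts 1/10 s, in which the tool goes at most 50 mm and 8.59 degrees, less where a joint would pass 70% of its speed; a pose out of reach is approached as far as the arm can. A call with a number of a shift or a turn outside -1 to 1 is refused whole. A call with a gripper value outside its range is refused whole. OPENING is the opening, from -1 (shut) to 1 (fully open), set as the call begins (- or left out, the last holds). The fingers move at their own pace and stop on an object; the grip force is fixed at half the most. Time passes only in rows, so rows that do not move let the fingers close. It gives the time, the measured TCP pose, the force, the opening and the grip force at its end, in the units of the state.
- monitor.observe(): the state, without advancing time (a new reading comes with each control period).
- vision.grab_frame(name): name is "scene" or "top"; returns a dict with "frame" (480x640x3 uint8, blue, green, red), "mtx" (3x3 intrinsics, pixels), "R" (3x3) and "t" (3): a world point X has camera coordinates R X + t. Camera axes: x right, y down, z forward; pixel columns grow to the right and rows downward; lengths in mm; the calibration is good to about 2 mm. A picture is of the moment at which its call begins. There is no depth.
- order.finish_job(): hands the job in; it is judged then, once.
The state is a dict: "clock": time; "joint_positions": joint angles; "joint_vel": joint speeds; "joint_efforts": joint torques, N m; "tool_pos": TCP position; "ee_rot": TCP orientation; "force": force on the tool from outside, world axes, zero at the start; "wrist_torque": the same for the moment, N m; "opening": finger opening in mm; "finger_force": force on a finger pad.
Only numpy, scipy, OpenCV 4.12 (cv2) and the standard library are available. Lean on these libraries where they do the work, as an engineer would, in place of code of your own. Each camera call takes 0.05 s, during which the arm holds its last target. There are 200 camera calls.

TASK

Unscrew the blade cap with the orange band and orange coupling from its grinder beaker in the caddy; nobody remembers whether that beaker has an ordinary or a reversed thread, so try the cap one way and, if it comes up against a stop, the other, and keep it down on its neck until it has turned free. Then lift it straight up and finish while still holding it, level and steady, over its own beaker with its blades clearly above the rim so that it drips back in. Leave the blue cap screwed on, and leave the honey jar, mug, lemon and teaspoon where they are.

Things in the scene. Friction and masses are not known exactly. Their poses are not given: they have to be found in the camera images.
- caddy: Grey caddy for two clear grinder beakers, 112 (x) x 272 (y) x 28 mm, fixed to the worktop; the beakers are keyed into it, cannot turn, and are part of it. Origin under its centre; x to the back, y along the row, z up. Beakers upright at y = +75 and -75 mm: 65 mm across up to the shoulder at 120 mm, then a neck 42 mm across to the open rim at 160 mm (36 mm inside). Place and yaw vary.
- mouth_left (a point): Centre of the mouth (rim) of the beaker at the caddy's +y end, 160 mm above the worktop.
- mouth_right (a point): Centre of the mouth (rim) of the beaker at the caddy's -y end, 160 mm above the worktop.
- cap_orange: Loose black blade cap, about 0.1 kg, with an orange band round its foot and an orange drive coupling on top, screwed on one of the two beakers (which one varies). Origin: centre of the skirt's lower edge, 140 mm above the worktop while seated; z up. Flat top 27 mm above the origin, coupling up to 39 mm wide to 36 mm. Screwed home, its x axis agrees with the caddy's x axis within 2 degrees.
- orange_flats (a point): On the orange cap's axis, half-way up its skirt (12.5 mm above its origin), axes as the cap's: where to grip. The skirt is a regular twelve-sided prism, 25 mm high, 60 mm across flats, 62 mm over corners; the flats, 16 mm wide, face along the cap's x axis and every 30 degrees from it.
- orange_lugs (a point): Level of the cap's three inner lugs (hidden), 5 mm above its origin. From home it meets a hard stop within 4 degrees one way and turns easily (under 0.2 N m) the other, without rising; turned 55 to 92 degrees (aim at 74) it lifts straight off, before that not; at 94 it stops. Loosens anticlockwise from above on some starts, clockwise on others; nothing visible tells which.
- orange_blades (a point): Lowest point of the shaft and steel blades under the orange cap, 15 mm below its origin; the blades are about 27 mm across. They clear the rim when the cap has risen 35 mm.
- cap_blue: The same cap with blue band and coupling, screwed on the other beaker. Stays as it is.
- honey_jar: Honey jar with red lid, 58x62x86 mm, loose bystander; origin under its centre.
- striped_mug: Cream-striped mug, 88x118x92 mm, loose bystander; origin under its centre.
- lemon: Lemon, 71x53x51 mm, loose bystander; origin under its centre.
- teaspoon: Steel teaspoon, 132x26x9 mm, lying in front of the caddy, loose bystander; origin under its centre, long axis x.
Not all that is in view belongs to the job. Leave any pink, purple or turquoise look-alike of the cap_orange alone.

How it is judged:
By the outcome, as a careful person would: the job done as asked, in the order asked, and still so for the second after the job is handed in, while the arm keeps its last pose, push and grip.
It also fails if it takes over 38 s, if anything falls off the work surface, if the arm or the gripper's body presses on something with over 40 N, if the wrist force passes 120 N, or if a joint passes its speed limit or range.

## Working session

There is one attempt and no reset: what is moved stays moved. The work goes in short steps, Python scripts to look and compute and a shell command to move; the robot and the scene stay as the last step left them, time stands still between calls to the robot, and variables do not carry over. Pictures are saved under pics/ and viewed, at most 10 in all, crops included, and the job is handed in when it is done.

```bash
mkdir -p pics
python3 - <<'E'
from plant import monitor, vision
import cv2,numpy as np,pickle
D={}
for n in("scene","top"):
    f=vision.grab_frame(n);D[n]=f
    cv2.imwrite(f"pics/{n}0.png",f["frame"])
    R=np.array(f["R"]);print(n,"cam at",-R.T@np.array(f["t"]).ravel(),R[2])
pickle.dump(D,open("d0.pkl","wb"))
s=monitor.observe();print(s["clock"],s["tool_pos"],s["ee_rot"],s["force"],s["opening"])
E
```

```text
scene cam at [ 59.80258085 901.03138673 781.67038191] [ 0.4162427  -0.68175247 -0.60162745]
top cam at [ 359.03277855  167.01647715 1304.16225896] [ 0.13107681 -0.01132841 -0.99130749]
0.1 [ 170.77108521 -522.31621221  239.88250956] [[ 9.50553319e-01  3.10561339e-01 -2.04319005e-04]
 [ 3.10561227e-01 -9.50551857e-01  1.70043281e-03]
 [ 3.33872880e-04 -1.67980561e-03 -9.99998533e-01]] [-0.24000358 -0.59882542  0.0251452 ] 92.87401000241239
```

View pics/scene0.png

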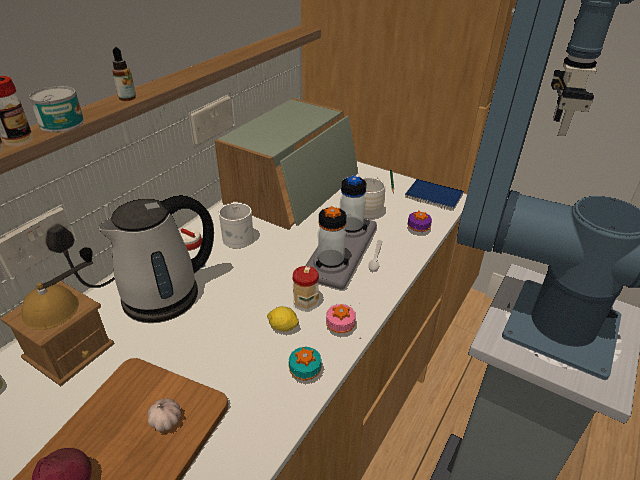

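View pics/top0.png

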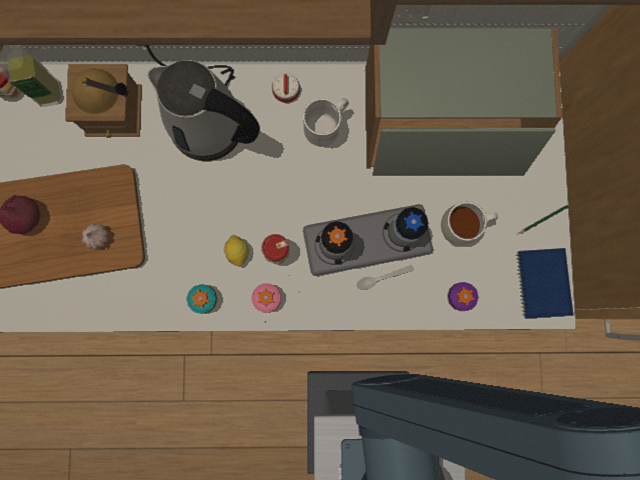

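The orange cap is on the left (+y) beaker at scene (332,218) / top (337,236). The things it could be mistaken for are the blue cap, top (412,222), and the loose caps: turquoise, top (201,298), pink (266,297) and purple (464,296). I choose the black one with the orange band and check it in a close crop.

Run:
```python
import cv2,numpy as np,pickle
D=pickle.load(open("d0.pkl","rb"))
a=D["scene"]["frame"][170:290,300:400];b=D["top"]["frame"][195:285,295:440]
a=cv2.resize(a,(400,480),interpolation=cv2.INTER_CUBIC)
b=cv2.resize(b,None,fx=5,fy=5,interpolation=cv2.INTER_CUBIC)
cv2.imwrite("pics/ca.png",a);cv2.imwrite("pics/cb.png",b)
```

```text
(no output)
```

View pics/ca.png

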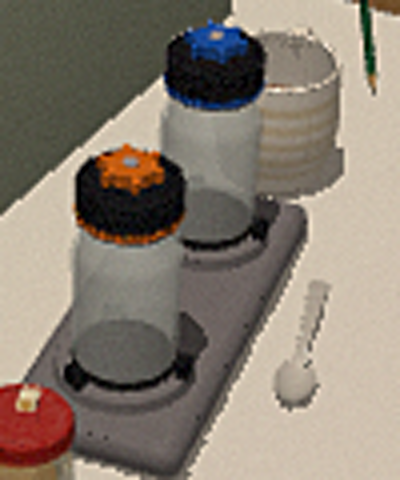

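View pics/cb.png

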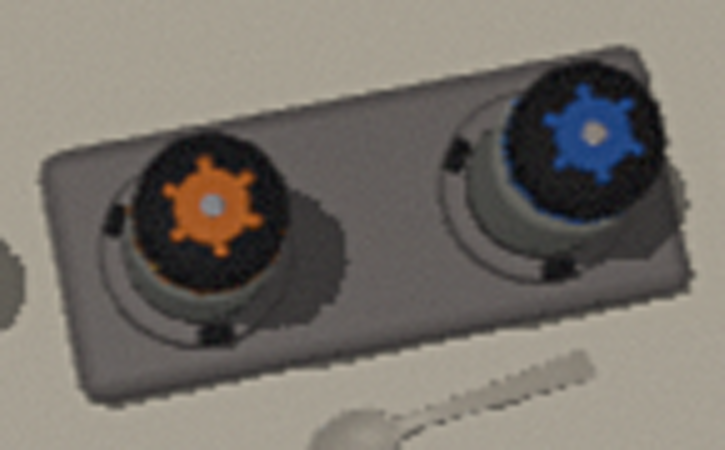

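```bash
cat > h.py <<'E'
import numpy as np,cv2,pickle
def tri(D,p,q):
    P=[np.array(D[n]["mtx"])@np.c_[np.array(D[n]["R"]),np.array(D[n]["t"]).ravel()] for n in("scene","top")]
    X=cv2.triangulatePoints(P[0],P[1],np.array(p,float),np.array(q,float));X=(X[:3]/X[3]).ravel()
    e=[(lambda v:v[:2]/v[2])(Pi@np.r_[X,1])-x for Pi,x in zip(P,(p,q))]
    return X,np.round(np.ravel(e),2)
def onz(f,p,z):
    R=np.array(f["R"]);c=-R.T@np.array(f["t"]).ravel()
    d=R.T@np.linalg.solve(np.array(f["mtx"]),np.r_[p,1.]);return c+d*(z-c[2])/d[2]
E
python3 - <<'E'
from h import *
D=pickle.load(open("d0.pkl","rb"))
S=lambda u,v:((u+.5)/4-.5+300,(v+.5)/4-.5+170)
T=lambda u,v:((u+.5)/5-.5+295,(v+.5)/5-.5+195)
o=tri(D,S(130,160),T(211,205));b=tri(D,S(217,35),T(594,132));print(o,b)
d=o[0]-b[0];print(np.linalg.norm(d),"y-axis yaw",np.degrees(np.arctan2(-d[0],d[1])))
# caddy corners in top at z=28, cap outline
c=np.array([onz(D["top"],T(*p),28) for p in((42,155),(640,45),(692,293),(90,407))]);print(c.round(1),c.mean(0))
for i,j in((0,1),(3,2)):
    e=c[i]-c[j];print(np.linalg.norm(e),np.degrees(np.arctan2(-e[0],e[1])))
s=np.array([onz(D["top"],T(*p),176) for p in((205,160),(167,187),(178,237),(222,248),(262,220),(247,177))]);m=s.mean(0);print("star",m)
print(np.degrees(np.arctan2((s-m)[:,1],(s-m)[:,0])).round(1), np.linalg.norm(s-m,axis=1))
s=np.array([onz(D["top"],T(*p),176) for p in((588,85),(628,98),(640,143),(603,180),(559,163),(545,117))]);m=s.mean(0);print("starb",m)
print(np.degrees(np.arctan2((s-m)[:,1],(s-m)[:,0])).round(1))
print("honey/mug/lemon",onz(D["top"],(276,248),86),onz(D["top"],(465,223),92))
E
```

```text
(array([513.31688956, 115.61569176, 176.16872328]), array([-0.14, -0.02,  0.05,  0.1 ])) (array([540.97025036, -32.52060246, 174.94371353]), array([-0.32, -0.05,  0.12,  0.25]))
150.70026767181898 y-axis yaw 10.57399155884793
[[556.  182.2  28. ]
 [603.7 -79.4  28. ]
 [494.5 -98.8  28. ]
 [446.5 161.8  28. ]] [525.1590112   41.43720888  28.        ]
265.901710638558 10.319306403592114
265.04273353895576 10.448361913944547
star [513.61051504 114.73905335 176.        ]
[  10.1   68.6  132.1 -169.5 -107.8  -50.5] [17.64591862 19.08567661 18.48170378 16.98055088 19.46118582 16.82121084]
starb [541.70298319 -32.06866807 176.        ]
[   5.6  -46.6 -105.1 -171.   132.1   73.6]
honey/mug/lemon [500.57877038 237.23750607  86.        ] [ 550.25830404 -153.81922391   92.        ]
```

Orange cap axis comes out at about (513.5, 115.2), with its top at 176 mm (the text's heights also give 140+36). The two caps are 150.7 mm apart (150 expected), and the caddy yaw is about 10.5°. I'll use a tool yaw of 70.5°, on a flat, with joint 6 near mid-range. Moving there now.

```bash
python3 -m jog '0.0513 -0.049 0 0 0 0;0.0513 -0.049 0 0 0 0;0.0513 -0.049 0 0 0 0;0.0513 -0.049 0 0 0 0;0.0513 -0.049 0 0 0 0;0.0513 -0.049 0 0 0 0;0.0513 -0.049 0 0 0 0;0.0513 -0.049 0 0 0 0;0.0513 -0.049 0 0 0 0;0.0513 -0.049 0 0 0 0' 1
python3 -m jog '0.0513 -0.049 0 0 0 0;0.0513 -0.049 0 0 0 0;0.0513 -0.049 0 0 0 0;0.0513 -0.049 0 0 0 0;0.0513 -0.049 0 0 0 0;0.0513 -0.049 0 0 0 0;0.0513 -0.049 0 0 0 0'
python3 -m jog '0 0 0 0 0 -0.0416;0 0 0 0 0 -0.0416;0 0 0 0 0 -0.0416;0 0 0 0 0 -0.0416;0 0 0 0 0 -0.0416;0 0 0 0 0 -0.0416;0 0 0 0 0 -0.0416;0 0 0 0 0 0;0 0 0 0 0 0'
cat >> h.py <<'E'
def st():
    from plant import monitor
    s=monitor.observe();R=np.array(s["ee_rot"])
    print("t",s["clock"],"pos",np.round(s["tool_pos"],1),"yaw",np.degrees(np.arctan2(R[1,0],R[0,0])).round(2),"z",R[:,2].round(4),"F",np.round(s["force"],1),"M",np.round(s["wrist_torque"],2),"op",round(s["opening"],1),"ff",s["finger_force"],"j",np.round(s["joint_positions"],1))
    return s,R
def goal(x,y,z,yaw):
    s,R=st();d=R.T@(np.array([x,y,z])-s["tool_pos"]);a=np.radians(yaw)
    Rg=np.array([[np.cos(a),np.sin(a),0],[np.sin(a),-np.cos(a),0],[0,0,-1]])
    print("shift share",(d/600).round(4),"turn share",(cv2.Rodrigues(R.T@Rg)[0].ravel()/np.pi).round(4))
E
python3 -c "
from h import *
goal(513.5,115.2,155.5,70.5)"
```

```text
clock: 1.1
tool_pos: [372.4, -146.0, 240.6]
ee_rot: [[0.951, 0.31, -0.0], [0.31, -0.951, 0.0], [-0.0, -0.0, -1.0]]
force: [0.3, -0.1, -0.5]
opening: 92.8
finger_force: 0.0
clock: 1.8
tool_pos: [513.3, 116.6, 240.3]
ee_rot: [[0.95, 0.311, -0.001], [0.311, -0.95, -0.0], [-0.001, -0.0, -1.0]]
force: [0.8, -0.7, 0.2]
opening: 92.9
finger_force: 0.0
clock: 2.7
tool_pos: [512.8, 114.8, 240.4]
ee_rot: [[0.337, 0.942, -0.001], [0.942, -0.337, -0.0], [-0.0, -0.001, -1.0]]
force: [0.3, 0.3, 0.0]
opening: 93.2
finger_force: 0.0
t 2.7 pos [512.8 114.8 240.4] yaw 70.31 z [-6.e-04 -0.e+00 -1.e+00] F [0.3 0.3 0. ] M [-0.04 -0.03 -0.01] op 93.2 ff 0.0 j [ 0.4 12.3 91.3 -0.  76.4 20.1]
shift share [0.0011 0.0009 0.1414] turn share [-0.0002  0.0001 -0.0011]
```

```bash
python3 -m jog '0.001 0.001 0.035 0 0 -0.001;0 0 0.035 0 0 0;0 0 0.03 0 0 0;0 0 0.02 0 0 0;0 0 0.014 0 0 0;0 0 0.0075 0 0 0;0 0 0 0 0 0'
python3 - <<'E'
from h import *
from plant import vision
goal(513.5,115.2,155.5,70.5)
a=vision.grab_frame("scene")["frame"][165:245,290:390];b=vision.grab_frame("top")["frame"][190:290,285:400]
a=cv2.resize(a,(500,400),interpolation=cv2.INTER_CUBIC);b=cv2.resize(b,(460,400),interpolation=cv2.INTER_CUBIC)[:, :300]
cv2.imwrite("pics/g1.png",np.hstack([a,b]))
E
```

```text
clock: 3.4
tool_pos: [513.7, 115.2, 155.5]
ee_rot: [[0.331, 0.944, -0.0], [0.944, -0.331, 0.0], [-0.0, -0.0, -1.0]]
force: [-0.1, 0.0, 1.2]
opening: 92.9
finger_force: 0.0
t 3.4 pos [513.7 115.2 155.5] yaw 70.66 z [-4.e-04  0.e+00 -1.e+00] F [-0.1  0.   1.2] M [-0.04 -0.01 -0.02] op 92.9 ff 0.0 j [ 0.5 16.7 98.1  0.  65.2 19.8]
shift share [-0.0001 -0.0004  0.0001] turn share [-0.0001  0.      0.0009]
```

View pics/g1.png

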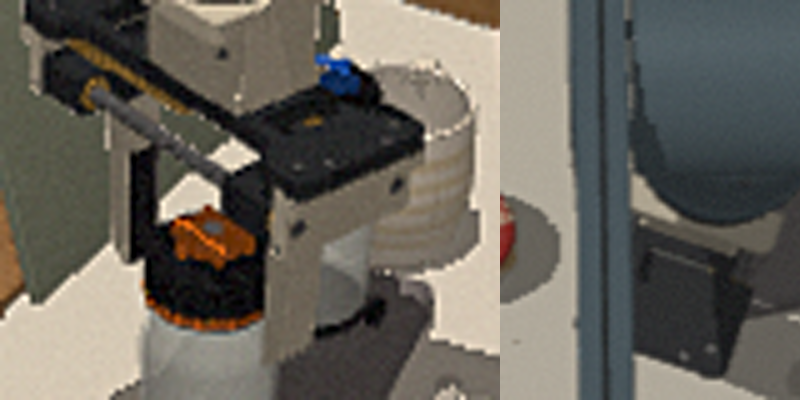

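The picture shows the fingers straddling the orange cap (crop about (205,270)), one each side, with no contact. The arm hides the top view. Closing now.

```bash
python3 -m jog '0 0 0 0 0 0;0 0 0 0 0 0;0 0 0 0 0 0;0 0 0 0 0 0;0 0 0 0 0 0;0 0 0 0 0 0;0 0 0 0 0 0;0 0 0 0 0 0' -1; python3 -c "
from h import *
goal(513.5,115.2,155.5,70.5)"
```

```text
clock: 4.3
tool_pos: [513.7, 115.2, 155.9]
ee_rot: [[0.331, 0.944, -0.0], [0.944, -0.331, 0.0], [-0.0, -0.0, -1.0]]
force: [-0.5, 0.5, 1.7]
opening: 60.0
finger_force: 30.0
t 4.3 pos [513.7 115.2 155.9] yaw 70.69 z [-1.e-04  0.e+00 -1.e+00] F [-0.5  0.5  1.7] M [-0.06  0.11 -0.01] op 60.0 ff 29.98465286102146 j [ 0.5 16.7 98.1  0.  65.3 19.8]
shift share [-0.0001 -0.0004  0.0006] turn share [-0.      0.      0.0011]
```

Gripped on the flats (60.0 mm across). I'll try anticlockwise in small steps, since a stop would show within about 4°.

```bash
python3 -m jog '0 0 0 0 0 -0.008;0 0 0 0 0 -0.008;0 0 0 0 0 -0.008;0 0 0 0 0 -0.008;0 0 0 0 0 0'; python3 -c "
from h import *
st()"
```

```text
clock: 4.8
tool_pos: [513.9, 115.2, 155.9]
ee_rot: [[0.233, 0.972, 0.0], [0.972, -0.233, 0.0], [0.0, 0.0, -1.0]]
force: [-0.1, -0.2, 2.3]
opening: 59.9
finger_force: 30.0
t 4.8 pos [513.9 115.2 155.9] yaw 76.52 z [ 4.e-04  0.e+00 -1.e+00] F [-0.1 -0.2  2.3] M [-0.06 -0.03  0.05] op 59.9 ff 29.986227080225945 j [ 0.5 16.7 98.1  0.  65.2 14. ]
```

```bash
python3 -m jog '0 0 0 0 0 -0.01;0 0 0 0 0 -0.01;0 0 0 0 0 0'; python3 -c "
from h import *
st()"
```

```text
clock: 5.1
tool_pos: [513.9, 115.1, 155.9]
ee_rot: [[0.173, 0.985, 0.0], [0.985, -0.173, -0.0], [0.0, 0.0, -1.0]]
force: [0.4, 0.8, 3.0]
opening: 59.9
finger_force: 30.0
t 5.1 pos [513.9 115.1 155.9] yaw 80.06 z [ 3.e-04 -0.e+00 -1.e+00] F [0.4 0.8 3. ] M [0.03 0.02 0.09] op 59.9 ff 29.985543955117464 j [ 0.5 16.7 98.1 -0.  65.2 10.4]
```

```bash
python3 -m jog '0 0 0 0 0 -0.02;0 0 0 0 0 -0.02;0 0 0 0 0 -0.02;0 0 0 0 0 -0.02;0 0 0 0 0 -0.02;0 0 0 0 0 0'; python3 -c "
from h import *
st()"
```

```text
clock: 5.7
tool_pos: [513.8, 115.1, 155.9]
ee_rot: [[-0.14, 0.99, 0.0], [0.99, 0.14, -0.0], [-0.0, 0.0, -1.0]]
force: [-0.4, -0.4, 2.8]
opening: 59.9
finger_force: 30.0
t 5.7 pos [513.8 115.1 155.9] yaw 98.04 z [ 2.e-04 -1.e-04 -1.e+00] F [-0.4 -0.4  2.8] M [ 0.   -0.1   0.02] op 59.9 ff 29.98406583443284 j [ 0.5 16.7 98.1 -0.  65.2 -7.6]
```

Turned 27° free, with no torque. Continuing to 74° (yaw about 144.6).

```bash
python3 -m jog '0 0 0 0 0 -0.03;0 0 0 0 0 -0.03;0 0 0 0 0 -0.03;0 0 0 0 0 -0.03;0 0 0 0 0 -0.03;0 0 0 0 0 -0.03;0 0 0 0 0 -0.03;0 0 0 0 0 -0.03;0 0 0 0 0 -0.018;0 0 0 0 0 0'; python3 -c "
from h import *
from plant import vision
st()
a=vision.grab_frame('scene')['frame'][165:245,290:390]
cv2.imwrite('pics/t1.png',cv2.resize(a,(500,400),interpolation=cv2.INTER_CUBIC))"
```

```text
clock: 6.7
tool_pos: [512.9, 115.2, 155.8]
ee_rot: [[-0.814, 0.581, -0.002], [0.581, 0.814, -0.0], [0.001, -0.001, -1.0]]
force: [-3.3, 0.1, 5.6]
opening: 60.2
finger_force: 30.0
t 6.7 pos [512.9 115.2 155.8] yaw 144.45 z [-1.7e-03 -1.0e-04 -1.0e+00] F [-3.3  0.1  5.6] M [-0.06  0.34  0.07] op 60.2 ff 29.988476308062673 j [  0.5  16.6  98.1  -0.   65.3 -54. ]
```

View pics/t1.png

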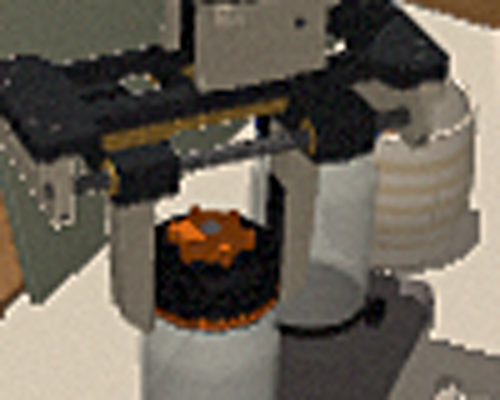

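The cap (crop about (215,270)) has turned with the fingers and is still seated. I'll lift gently and check the force.

```bash
python3 -m jog '0 0 -0.003 0 0 0;0 0 -0.003 0 0 0;0 0 -0.003 0 0 0;0 0 -0.003 0 0 0;0 0 0 0 0 0'; python3 -c "
from h import *
st()"
```

```text
clock: 7.25
tool_pos: [513.0, 115.0, 162.8]
ee_rot: [[-0.814, 0.581, -0.002], [0.581, 0.814, -0.0], [0.001, -0.001, -1.0]]
force: [-3.9, -1.7, -0.1]
opening: 60.1
finger_force: 30.0
t 7.25 pos [513.  115.  162.8] yaw 144.48 z [-1.7e-03 -3.0e-04 -1.0e+00] F [-3.9 -1.7 -0.1] M [-0.22  0.58 -0.03] op 60.1 ff 29.992160070687532 j [  0.5  16.2  97.6  -0.   66.3 -54. ]
```

```bash
python3 -m jog '0 0 -0.006 0 0 0;0 0 -0.01 0 0 0;0 0 -0.015 0 0 0;0 0 -0.015 0 0 0;0 0 -0.015 0 0 0;0 0 -0.015 0 0 0;0 0 -0.008 0 0 0;0 0 -0.003 0 0 0;0 0 0 0 0 0;0 0 0 0 0 0'; python3 -c "
from h import *
from plant import vision
goal(513.5,115.2,215,144.5)
a=vision.grab_frame('scene')['frame'][140:290,280:400]
cv2.imwrite('pics/l1.png',cv2.resize(a,(480,600),interpolation=cv2.INTER_CUBIC))"
```

```text
clock: 8.25
tool_pos: [513.5, 115.2, 214.8]
ee_rot: [[-0.814, 0.581, -0.001], [0.581, 0.814, -0.0], [0.001, -0.0, -1.0]]
force: [-0.1, -0.2, -1.3]
opening: 59.6
finger_force: 30.0
t 8.25 pos [513.5 115.2 214.8] yaw 144.49 z [-8.e-04 -0.e+00 -1.e+00] F [-0.1 -0.2 -1.3] M [-0.04 -0.19 -0.02] op 59.6 ff 29.985981001518667 j [  0.5  13.5  93.4  -0.   73.1 -54. ]
shift share [ 0.0001  0.0001 -0.0004] turn share [-0.0001 -0.0002 -0.0001]
```

View pics/l1.png

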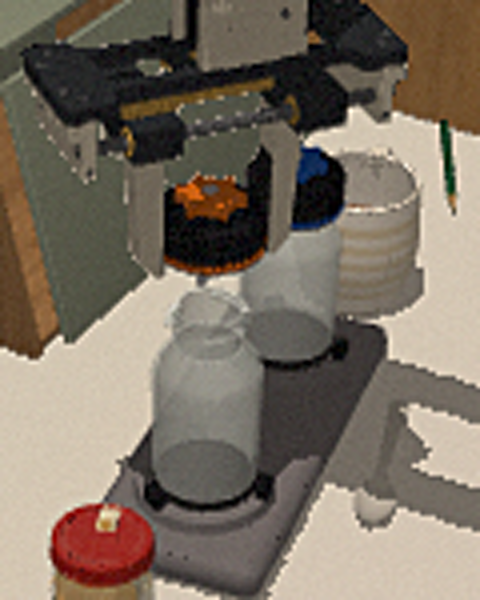

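The cap is level in the gripper (crop (213,225)), with the blade tip at (200,282) above the open rim at (208,310). The blue cap and the honey jar, which are in this crop, haven't moved. The arm is at rest, so I'm handing it in.

```bash
python3 -m jog '0 0 0 0 0 0;0 0 0 0 0 0;0 0 0 0 0 0'; python3 -c "
from plant import order
print(order.finish_job())"
```

```text
clock: 8.6
tool_pos: [513.7, 115.1, 215.0]
ee_rot: [[-0.814, 0.581, -0.0], [0.581, 0.814, 0.0], [0.0, -0.0, -1.0]]
force: [0.8, -0.7, -0.6]
opening: 60.0
finger_force: 30.0
the job is handed in; nothing more can be done
None
```

The orange cap loosened anticlockwise on the first try, came free at about 74°, and was handed in at 8.6 s held level, raised about 59 mm, with its blades about 24 mm above its beaker's rim; the result was not reported back.

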